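Hold a spring at its test extension

ROBOT

A 7-joint arm with a two-finger parallel gripper is mounted at the origin on a cart in front of the work surface, level with it; the furniture and walls round the work are solid. World frame = base frame: x ahead of the robot, y to its left, z up, the work surface at z = 0. Lengths are in m, angles in rad, forces in N, time in s.
With the tool pointing down it reaches from about 0.4 to 0.875 m from the base axis. Payload 19.3 kg.
Tool frame: the origin (TCP) lies on the mounting face of the last link; the fingertips stand 173 mm ahead of it and the grasp point (between the pads) lies 155 mm ahead of it; z points along the fingers, y is the line along which they close (so a half turn about z gives the same grasp; the last joint's range is limited). The gripper opens to 85 mm and grips with 20 to 120 N. Pads are 22 mm wide; open, the fingers measure 114 mm over their backs; the gripper's body (76 mm by 85 mm) begins 54 mm behind the grasp point. The pads swing forward as they close: fully open they stand 13 mm farther back than shut.
Start: joints at [1.113, 0.521, -0.036, 1.599, 0.021, 1.021, -0.113], TCP at [0.236, -0.579, 0.405] pointing down, gripper open.
Joint ranges: [-2.91, 2.91], [-0.3, 2.13], [-1.5, 1.42], [0.17, 2.43], [-1.26, 4.41], [0.16, 1.93], [-2.52, 2.52]. Speed limits (rad/s): [1.89, 1.89, 2.39, 2.39, 3.01, 3.01, 3.01].

INTERFACE

Orientations are given as [roll, pitch, yaw] about the fixed x, y, z axes, in that order (R = Rz(yaw) Ry(pitch) Rx(roll)).
In Python, from workcell import bot, vision gives the robot as it stands.
- The arm moves only by the shell command python3 -m creep 'ROWS' [FORCE]. ROWS is JSON, a list that holds one entry, the list of rows, each a list of 7 numbers: the opening, from -1 (shut) to 1 (fully open), then the shift along the tool's x, y, z in cm, then the turn, a rotation vector about the tool's x, y, z in rad. In form: [[[grip, tx, ty, tz, rx, ry, rz], ...]]. A call has 1 to 12 rows; each row shifts and turns the commanded pose from where the row before left it, along the tool's axes as they then stand; what a row does not reach is not made up. A row lasts 1/8 s, in which the tool goes at most 62.5 mm and 10.7 degrees, less where a joint would pass 70% of its speed; a pose out of reach is approached as far as the arm can. A call with a gripper value outside its range is refused whole. The fingers move at their own pace and stop on an object; FORCE is the grip in N (left out, the last holds). Time passes only in rows, so rows that do not move let the fingers close. It gives the time, the measured TCP pose, the force, the opening and the grip force at its end, in the units of the state.
- bot.observe(): the state, without advancing time (a new reading comes with each control period).
- vision.grab_frame(name): name is "side" or "top"; returns a dict with "image" (480x640x3 uint8, blue, green, red), "depth" (480x640 float32, m along the optical axis (not along the pixel's ray), 0 where there is no reading), "fovy" (degrees; the focal length in pixels is half the picture's height over the tangent of half this angle, whatever the lens; pixels are square), "cx", "cy" (the principal point, pixels), "cam_to_world" (4x4, takes a point from camera to world coordinates). Camera axes: x right, y down, z forward; pixel columns grow to the right and rows downward; lengths in m; the calibration is good to about 2 mm. A picture is of the moment at which its call begins.
- bot.job_done(): hands the job in; it is judged then, once.
The state is a dict: "clock": time; "qpos": joint angles; "qd": joint speeds; "joint_efforts": joint torques, N m; "position": TCP position; "tool_rot": TCP orientation; "force": force on the tool from outside, world axes, zero at the start; "moment": the same for the moment, N m; "grip_width": finger opening in m; "finger_force": force on a finger pad.
Only numpy, scipy, OpenCV 4.12 (cv2) and the standard library are available. Lean on these libraries where they do the work, as an engineer would, in place of code of your own. Each camera call takes 0.05 s, during which the arm holds its last target. There are 200 camera calls.

TASK

Set up the spring tester: slide the cursor along the far rail until its pointer stands at the long line of the scale, and let go of it. Then draw the spring carriage, which has a black upright handle, out until its pointer stands opposite the cursor's, without pulling it clearly past, and finish while still holding it there against the spring. Leave the other things on the worktop where they are.

Things in the scene. Friction and masses are not known exactly. Their poses are not given: they have to be found in the camera images.
- tester: spring tester, fixed: grey base plate 120 mm (its x) by 360 mm (its y), top 12 mm above the worktop. Origin on the worktop under its middle; x points away from the robot, y to the robot's left along the rails and the pull (yaw up to 0.2 rad). Near rail at x = -35 mm: spring barrel (y -197 to -58 mm, top 39 mm above the worktop), then the carriage. Far rail at x = +28 mm: the cursor
- carriage: spring carriage on the near rail: steel block 30 x 36 mm, top 38.5 mm above the worktop, on a rod from the spring barrel. Slides only along the tester's +y, 0 to 130 mm out from home (home: tester y = -40 mm); the spring always pulls it home, with about 3.3 N there and 55 N/m more as it comes out. Origin at worktop level under the handle
- carriage_grip (a point): grip point of the carriage's handle, 68 mm above the worktop: a black upright paddle, 14 mm thick along the tester's y, 28 mm wide along its x, top 88.5 mm above the worktop
- carriage_tip (a point): point of the carriage's dark pointer, which reaches from the carriage toward the far rail; it stands 2 mm off the tester's middle line, 37.5 mm above the worktop, level in y with the handle's middle
- cursor: cursor on the far rail: aluminium block 26 x 26 mm, top 36.5 mm above the worktop, with a dark grip lower than the carriage's handle. Slides along the tester's y, 0 to 130 mm from its end at tester y = -40 mm, with about 2 N of friction, and stays where it is left; starts near that end. Origin at worktop level under the grip
- cursor_grip (a point): grip point of the cursor, 55 mm above the worktop: a dark upright block, 12 mm thick along the tester's y, 22 mm wide along its x, top 66.5 mm above the worktop
- cursor_tip (a point): point of the cursor's pointer toward the carriage, 37.5 mm above the worktop, 5 mm across the gap from the line of the carriage's point; a second pointer on its other side, at the same y, reaches the scale
- scale: the white scale plate along the far edge of the tester, 16 x 140 mm, fixed, clamped at a different place along the edge each time: short dark lines 10 mm apart and, at its middle, one long thick line. Origin under its middle; its y is the tester's y
- scale_line (a point): middle of the scale's one long line, on the plate's upper face, 17 mm above the worktop
- desiccator: round glass desiccator, fixed equipment, 208 mm wide and 250 mm tall, to the robot's right of the tester and farther back: swing over it or pass in front; origin at its underside
- balance_b: glass-cased balance, fixed equipment, 184 mm wide and 345 mm tall (its low front panel nearest the tester), behind the tester; origin at its underside
- bottle_a: glass weighing bottle with lid, 33 mm wide, 55 mm tall, loose, not to be disturbed; origin at its underside
- bottle_b: glass weighing bottle with lid, 33 mm wide, 55 mm tall, loose, not to be disturbed; origin at its underside
- crucible: white porcelain crucible, 41 mm wide, 32 mm tall, loose, not to be disturbed; origin at its underside
- timer: round bench timer, 66 mm wide, 51 mm tall, loose, not to be disturbed; origin at its underside
- weights: wooden box of weights, 68 x 150 x 46 mm, loose, not to be disturbed; origin at its underside
- marker: marker pen, 135 mm long, 17 mm thick, loose, not to be disturbed; origin at its underside

How it is judged:
By the outcome, as a careful person would: the job done as asked, in the order asked, and still so for the second after the job is handed in, while the arm keeps its last pose, push and grip.
It also fails if it takes over 51 s, if anything falls off the work surface, if the arm or the gripper's body presses on something with over 40 N, if the wrist force passes 120 N, or if a joint passes its speed limit or range.

## Working session

There is one attempt and no reset: what is moved stays moved. The work goes in short steps, Python scripts to look and compute and a shell command to move; the robot and the scene stay as the last step left them, time stands still between calls to the robot, and variables do not carry over. Pictures are saved under pics/ and viewed, at most 10 in all, crops included, and the job is handed in when it is done.

```bash
mkdir -p pics
cat > h.py <<'E'
import numpy as np,cv2
from workcell import bot,vision
def grab(n):
    f=vision.grab_frame(n); np.savez('f_'+n+'.npz',**f); return f
def load(n): return dict(np.load('f_'+n+'.npz'))
def foc(f): return 240/np.tan(np.radians(float(f['fovy']))/2)
def ray(f,u,v):
    T=f['cam_to_world'];F=foc(f)
    return T[:3,3],T[:3,:3]@np.array([(u-f['cx'])/F,(v-f['cy'])/F,1.])
def atz(f,u,v,z):
    o,d=ray(f,u,v);return o+d*(z-o[2])/d[2]
def dep(f,u,v):
    o,d=ray(f,u,v);return o+d*f['depth'][int(v),int(u)]
def proj(f,p):
    T=f['cam_to_world'];c=T[:3,:3].T@(np.array(p)-T[:3,3]);return foc(f)*c[:2]/c[2]+[f['cx'],f['cy']]
E
python3 - <<'E'
from h import *
for n in('top','side'):
    f=grab(n);cv2.imwrite(f'pics/{n}0.png',f['image']);print(n,f['fovy'],f['cx'],f['cy'],f['cam_to_world'].round(3).tolist())
s=bot.observe();print({k:np.round(v,3).tolist() for k,v in s.items()})
E
```

```text
top 52.806956335830805 317.3720003587892 234.6245384500048 [[-0.006, -0.995, 0.102, 0.42], [-1.0, 0.007, 0.008, -0.025], [-0.009, -0.102, -0.995, 1.409], [0.0, 0.0, 0.0, 1.0]]
side 52.77873108674093 322.51870577630643 235.5331693181379 [[-0.9, -0.168, 0.402, -0.025], [-0.435, 0.39, -0.812, 1.18], [-0.02, -0.906, -0.424, 0.698], [0.0, 0.0, 0.0, 1.0]]
{'clock': 0.1, 'qpos': [1.113, 0.522, -0.036, 1.6, 0.021, 1.021, -0.113], 'qd': [0.0, -0.001, 0.001, -0.002, -0.0, -0.001, -0.001], 'joint_efforts': [0.006, -92.849, 1.985, -37.053, 0.018, 0.005, 0.0], 'position': [0.236, -0.578, 0.404], 'tool_rot': [-3.141, 0.0, 0.388], 'force': [-0.52, -0.435, 0.373], 'moment': [0.014, -0.021, 0.022], 'finger_force': 0.0, 'grip_width': 0.085}
```

View pics/top0.png

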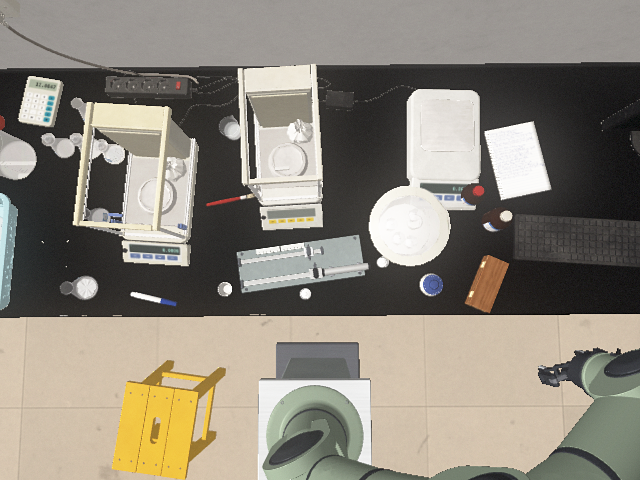

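View pics/side0.png

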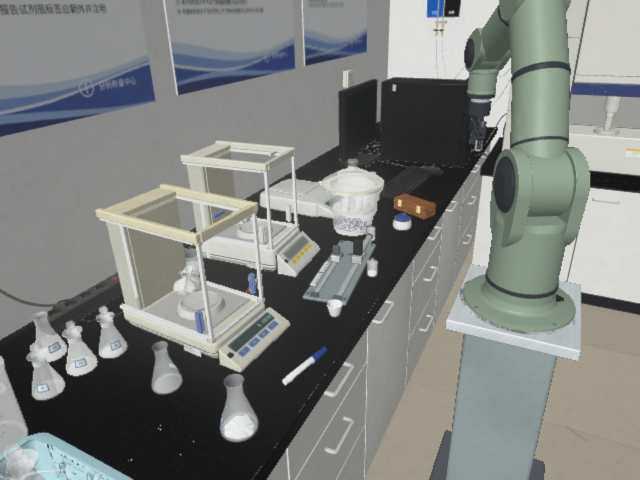

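The top view shows the tester at about (237–368, 236–292), with the cursor near (313,250) and the carriage near (318,270). The desiccator is at (410,225). I'll enlarge both views.

Run:
```python
from h import *
f=load('top');c=f['image'][222:312,225:385];a=cv2.resize(c,None,fx=5,fy=5,interpolation=cv2.INTER_CUBIC);cv2.imwrite('pics/topc.png',a)
f=load('side');c=f['image'][215:325,295:395];cv2.imwrite('pics/sidec.png',cv2.resize(c,None,fx=5,fy=5,interpolation=cv2.INTER_CUBIC))
```

```text
(no output)
```

View pics/topc.png

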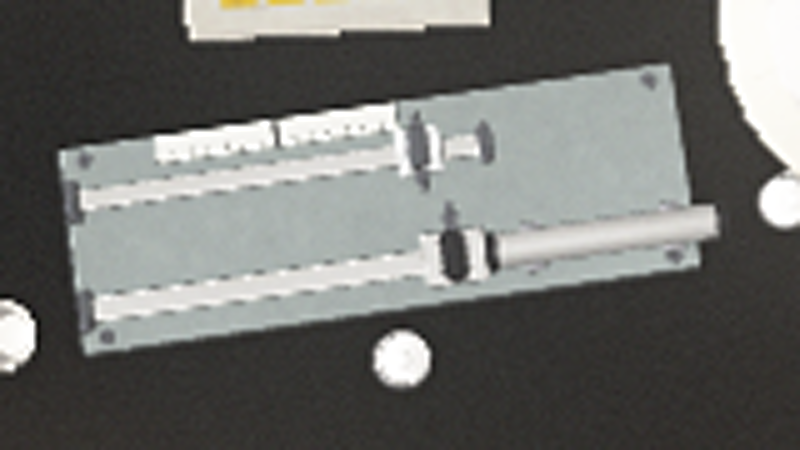

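View pics/sidec.png

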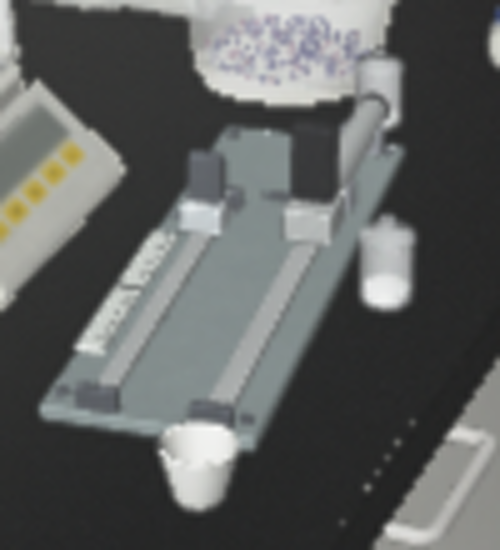

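Run:
```python
from h import *
f=load('top')
U=lambda x,y:((x+.5)/5-.5+225,(y+.5)/5-.5+222)
P=lambda x,y,z:atz(f,*U(x,y),z)
c=[P(60,150,.012),P(670,65,.012),P(700,265,.012),P(85,355,.012)]  # +x+y, +x-y, -x-y, -x+y
o=sum(c)/4; ey=(c[0]-c[1]+c[3]-c[2])[:2];ex=(c[0]-c[3]+c[1]-c[2])[:2]
print('size',np.linalg.norm(ey)/2,np.linalg.norm(ex)/2)
yaw=np.arctan2(-ey[0],ey[1]);yx=np.arctan2(ex[1],ex[0]);print('o',o,'yaw',yaw,yx)
R=np.array([[np.cos(yaw),-np.sin(yaw)],[np.sin(yaw),np.cos(yaw)]])
for n,p in dict(car=(456,253,.0885),cur=(419,143,.0665),line=(276,135,.017),curtip=(425,188,.0375),cartip=(450,205,.0375),curfar=(414,113,.0375),sL=(157,150,.017),sR=(396,117,.017),botA=(402,358,.055),bB=(780,200,.055),cru=(5,335,.032)).items():
    w=P(*p);print(n,w.round(4),'tester',(R.T@(w-o)[:2]).round(4))
# depth points
for n,p in dict(car=(456,253),cur=(419,143)).items():
    print(n,dep(f,*np.round(U(*p))).round(4))
D=f['depth'];ys,xs=np.mgrid[222:312,225:385]
o3=f['cam_to_world'];F=foc(f)
d=np.stack([(xs-f['cx'])/F,(ys-f['cy'])/F,np.ones(xs.shape)],-1)*D[222:312,225:385,None]
W=d@o3[:3,:3].T+o3[:3,3]
T=(W[...,:2]-o[:2])@R
for n,lo,hi,cx,cy in(('car',.075,.1,-.035,-.04),('cur',.058,.075,.028,-.04)):
    m=(W[...,2]>lo)&(W[...,2]<hi)&(abs(T[...,0]-cx)<.03)&(abs(T[...,1]-cy)<.05)
    print(n,m.sum(),W[m].mean(0),T[m].mean(0),T[m].min(0),T[m].max(0))
```

```text
size 0.3573884551974728 0.11803813164251864
o [0.48122165 0.03688204 0.012     ] yaw 0.1355860862326048 0.13299872732098925
car [ 0.4533 -0.0085  0.0885] tester [-0.0338 -0.0411]
cur [0.515  0.0121 0.0665] tester [ 0.0301 -0.0291]
line [0.5237 0.096  0.017 ] tester [0.0501 0.0529]
curtip [0.4915 0.0096 0.0375] tester [ 0.0064 -0.0285]
cartip [ 0.4817 -0.0046  0.0375] tester [-0.0051 -0.0412]
curfar [0.5342 0.0156 0.0375] tester [ 0.0496 -0.0282]
sL [0.5154 0.1648 0.017 ] tester [0.0512 0.1221]
sR [0.5337 0.0267 0.017 ] tester [ 0.0506 -0.0172]
botA [0.396  0.0223 0.055 ] tester [-0.0864 -0.0029]
bB [ 0.4826 -0.1894  0.055 ] tester [-0.0292 -0.2244]
cru [0.4098 0.2483 0.032 ] tester [-0.0421  0.2192]
car [ 0.4538 -0.009   0.0886]
cur [0.5154 0.0131 0.0691]
car 52 [ 0.45249646 -0.00762679  0.08771448] [-0.03447786 -0.04021752] [-0.04742474 -0.04712312] [-0.02124229 -0.03314686]
cur 33 [0.51341998 0.01261735 0.06601722] [ 0.02862294 -0.02839428] [ 0.01740787 -0.0340299 ] [ 0.03891393 -0.02244742]
```

Measurements agree with the given sizes: base 357×118 mm, carriage home at y=-40 and scale centred at about 52.5 mm. The cursor starts at about -28.5, so it needs about +81 mm. I'll raise the tool, turn it and go over the desiccator.

```bash
python3 -m creep '[[[1,0,0,-4.5,0,0,0.1],[1,0,0,-4.5,0,0,0.153],[1,3.5,-5,0,0,0,0],[1,3.5,-5,0,0,0,0],[1,3.5,-5,0,0,0,0],[1,3.5,-5,0,0,0,0],[1,3.5,-5,0,0,0,0],[1,3.5,-5,0,0,0,0],[1,3.5,-5,0,0,0,0],[1,3.5,-5,0,0,0,0],[1,0,0,0,0,0,0],[1,0,0,0,0,0,0]]]' 40
cat >> h.py <<'E'
YAW=.134;O=np.array([.4812,.0369])
def R2(a): return np.array([[np.cos(a),-np.sin(a)],[np.sin(a),np.cos(a)]])
def togo(tx,ty,z):
    "tester coords of grasp point, z grasp height -> tool-frame shift in cm"
    from scipy.spatial.transform import Rotation as Ro
    s=bot.observe();w=O+R2(YAW)@[tx,ty];p=np.array([*w,z+.155])-s['position']
    R=Ro.from_euler('xyz',s['tool_rot']).as_matrix()
    print('t',round(s['clock'],2),'pos',np.round(s['position'],4),'rpy',np.round(s['tool_rot'],3),'F',np.round(s['force'],1),'grip',np.round(s['grip_width'],4),np.round(s['finger_force'],1))
    g=R2(YAW).T@(np.array(s['position'])[:2]-O)
    print('in tester',g.round(4),'togo cm',(R.T@p*100).round(2),'q',np.round(s['qpos'],2))
E
python3 -c "
from h import *;togo(.0285,-.0286,.055)"
```

```text
clock: 1.6
position: [0.4599, -0.1448, 0.4945]
tool_rot: [3.142, 0.001, 0.135]
force: [0.5, -0.3, -0.4]
grip_width: 0.0854
finger_force: 0.0
t 1.6 pos [ 0.4599 -0.1448  0.4945] rpy [3.142e+00 1.000e-03 1.350e-01] F [ 0.5 -0.3 -0.4] grip 0.0854 0.0
in tester [-0.0454 -0.1772] togo cm [  7.42 -14.86  28.44] q [ 0.38  0.21 -0.24  1.84  0.05  1.11 -1.31]
```

```bash
python3 -m creep '[[[1,2.5,-5,0,0,0,0],[1,2.5,-5,0,0,0,0],[1,2.4,-4.9,0,0,0,0],[1,0,0,5,0,0,0],[1,0,0,5,0,0,0],[1,0,0,5,0,0,0],[1,0,0,5,0,0,0],[0,0,0,3,0,0,0],[0,0,0,0,0,0,0],[0,0,0,0,0,0,0]]]'
python3 - <<'E'
from h import *
togo(.0285,-.0286,.055)
f=grab('side');cv2.imwrite('pics/s1.png',cv2.resize(f['image'][180:330,270:420],None,fx=4,fy=4,interpolation=cv2.INTER_CUBIC))
E
```

```text
clock: 2.85
position: [0.5137, 0.0124, 0.2658]
tool_rot: [3.141, -0.001, 0.134]
force: [-0.1, 0.6, -0.1]
grip_width: 0.0427
finger_force: 0.0
t 2.85 pos [0.5137 0.0124 0.2658] rpy [ 3.141e+00 -1.000e-03  1.340e-01] F [-0.1  0.6 -0.1] grip 0.0427 0.0
in tester [ 0.029  -0.0287] togo cm [-0.05 -0.01  5.58] q [ 0.06  0.56 -0.27  1.99  0.25  0.62 -1.81]
```

View pics/s1.png

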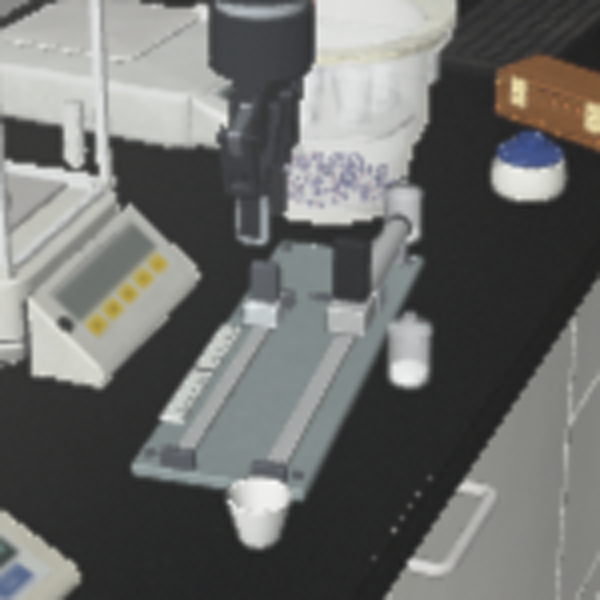

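The fingers stand straight above the cursor's grip at crop (265,275), clear of everything. I'll descend and close.

```bash
python3 -m creep '[[[0,0,0,3,0,0,0],[0,0,0,2.4,0,0,0],[0,0,0,0,0,0,0],[-1,0,0,0,0,0,0],[-1,0,0,0,0,0,0],[-1,0,0,0,0,0,0],[-1,0,0,0,0,0,0],[-1,0,0,0,0,0,0]]]' 40
python3 -c "
from h import *;togo(.0285,.0527,.056)"
```

```text
clock: 3.9
position: [0.5138, 0.013, 0.2121]
tool_rot: [3.141, -0.002, 0.135]
force: [-2.1, 0.1, 10.9]
grip_width: 0.0112
finger_force: 42.3
t 3.9 pos [0.5138 0.013  0.2121] rpy [ 3.141e+00 -2.000e-03  1.350e-01] F [-2.1  0.1 10.9] grip 0.0112 42.3
in tester [ 0.0291 -0.0281] togo cm [-0.06 -8.08  0.11] q [ 0.03  0.65 -0.23  2.01  0.3   0.5  -1.85]
```

```bash
python3 -m creep '[[[-1,0,0,-0.15,0,0,0],[-1,0,-1,0,0,0,0],[-1,0,-1.5,0,0,0,0],[-1,0,-1.5,0,0,0,0],[-1,0,-1.5,0,0,0,0],[-1,0,-1.3,0,0,0,0],[-1,0,-0.9,0,0,0,0],[-1,0,-0.3,0,0,0,0],[-1,0,0,0,0,0,0],[-1,0,0,0,0,0,0]]]'
python3 - <<'E'
from h import *
togo(.0285,.0527,.056)
f=grab('top');a=cv2.resize(f['image'][225:275,255:335],None,fx=10,fy=10,interpolation=cv2.INTER_CUBIC)
f=grab('side');b=cv2.resize(f['image'][240:300,300:364],None,fx=9,fy=9,interpolation=cv2.INTER_CUBIC)
cv2.imwrite('pics/s2.png',b);cv2.imwrite('pics/t2.png',a)
E
```

```text
clock: 5.15
position: [0.5029, 0.0925, 0.2123]
tool_rot: [-3.141, -0.001, 0.135]
force: [5.6, 3.5, -17.8]
grip_width: 0.0112
finger_force: 42.2
t 5.15 pos [0.5029 0.0925 0.2123] rpy [-3.141e+00 -1.000e-03  1.350e-01] F [  5.6   3.5 -17.8] grip 0.0112 42.2
in tester [0.029  0.0522] togo cm [-0.05 -0.05  0.13] q [-0.13  0.65 -0.22  2.02  0.28  0.5  -1.99]
```

View pics/s2.png

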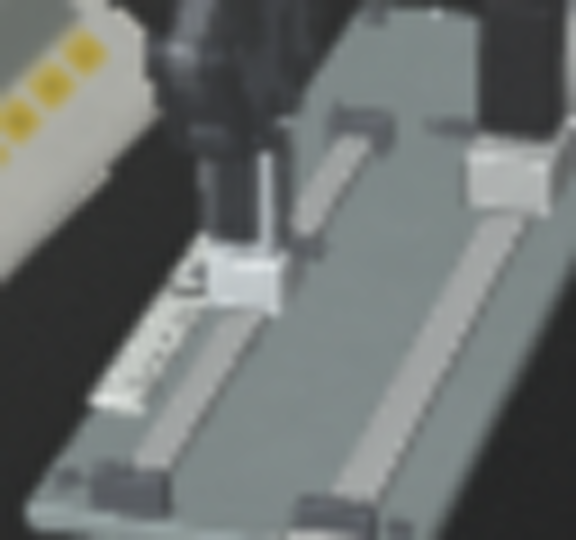

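The cursor block is now beside the scale's middle, with the far pointer at crop (190,275) next to the long line. I'll release, lift and swing away right for a clear view from above.

```bash
python3 -m creep '[[[-1,0,-0.05,0.08,0,0,0],[-0.4,0,0,0,0,0,0],[0,0,0,0,0,0,0],[0,0,0,0,0,0,0],[0,0,0,-5,0,0,0],[0,0,0,-6,0,0,0],[0,0,0,-6,0,0,0],[0,0,0,-6,0,0,0],[0,0,5,-2,0,0,0],[0,0,6,0,0,0,0],[0,0,6,0,0,0,0],[0,0,6,0,0,0,0]]]'
python3 - <<'E'
from h import *
togo(-.0345,-.040,.068)
f=grab('top');a=cv2.resize(f['image'][225:285,260:340],None,fx=10,fy=10,interpolation=cv2.INTER_CUBIC)
cv2.imwrite('pics/t3.png',a);grab('side')
E
```

```text
clock: 6.75
position: [0.5333, -0.137, 0.4616]
tool_rot: [3.142, -0.0, 0.135]
force: [1.0, 0.6, 0.4]
grip_width: 0.0422
finger_force: 0.0
t 6.75 pos [ 0.5333 -0.137   0.4616] rpy [ 3.142 -0.     0.135] F [1.  0.6 0.4] grip 0.0422 0.0
in tester [ 0.0284 -0.1793] togo cm [ -6.28 -13.94  23.86] q [ 0.31  0.35 -0.22  1.72  0.09  1.08 -1.37]
```

View pics/t3.png

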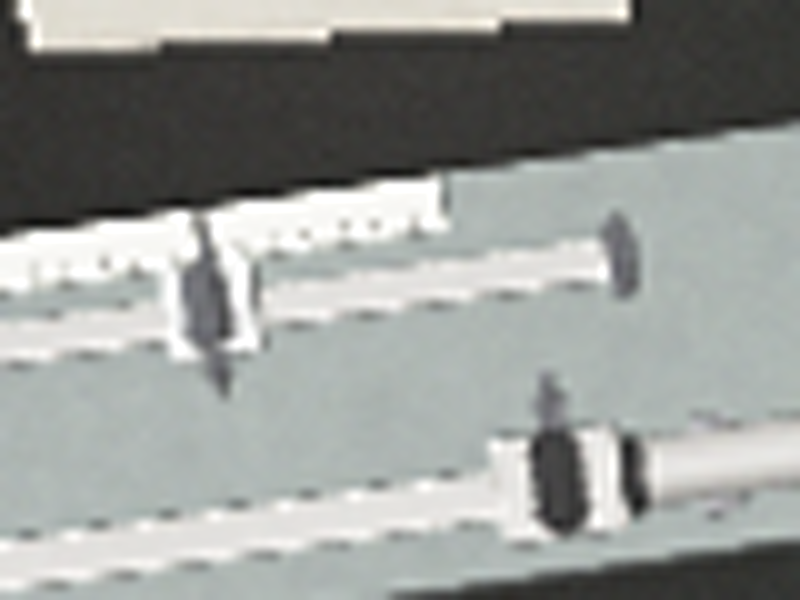

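```bash
cat >> h.py <<'E'
def prof(img,f,xs,z,y0,y1,s=.0005):
    ys=np.arange(y0,y1,s);g=cv2.cvtColor(img,cv2.COLOR_BGR2GRAY)
    M=[]
    for x in xs:
        p=np.array([proj(f,[*(O+R2(YAW)@[x,y]),z]) for y in ys],np.float32)
        M.append(cv2.remap(g,p[None,:,0],p[None,:,1],cv2.INTER_LINEAR)[0])
    return ys,np.mean(np.array(M,float),0)
def dark(img,f,xs,z,c,w=.008):
    ys,v=prof(img,f,xs,z,c-w,c+w);d=np.clip(np.percentile(v,70)-v,0,None);d[d<.35*d.max()]=0
    return round((ys*d).sum()/d.sum()*1000,2),round(d.max(),0)
E
python3 - <<'E'
from h import *
f=load('top');I=f['image'];I0=cv2.imread('pics/top0.png')
for x in(.046,.048,.05,.052,.054,.056):print('line',x,dark(I0,f,[x],.017,.0527))
ys,v=prof(I0,f,[.052,.054],.017,-.03,.135);b=np.where(v>200)[0];print('scale ends',ys[b[0]],ys[b[-1]],(ys[b[0]]+ys[b[-1]])/2)
for x in(.004,.006,.008,.01,.044,.046,.048,.05):print('cur',x,dark(I,f,[x],.0375,.0527))
for x in(.02,.026,.032):print('curgrip',x,dark(I,f,[x],.0665,.0527,.011))
for x in(-.01,-.006,-.004):print('cartip',x,dark(I,f,[x],.0375,-.04))
for x in(-.042,-.035,-.028):print('cargrip',x,dark(I,f,[x],.0885,-.04,.011))
E
```

```text
line 0.046 (np.float64(52.9), np.float64(142.0))
line 0.048 (np.float64(52.69), np.float64(145.0))
line 0.05 (np.float64(52.47), np.float64(134.0))
line 0.052 (np.float64(52.6), np.float64(134.0))
line 0.054 (np.float64(53.04), np.float64(113.0))
line 0.056 (np.float64(53.15), np.float64(97.0))
scale ends -0.015999999999999986 0.12350000000000014 0.053750000000000075
cur 0.004 (np.float64(51.1), np.float64(48.0))
cur 0.006 (np.float64(51.12), np.float64(74.0))
cur 0.008 (np.float64(51.28), np.float64(78.0))
cur 0.01 (np.float64(51.4), np.float64(72.0))
cur 0.044 (np.float64(50.47), np.float64(111.0))
cur 0.046 (np.float64(50.53), np.float64(125.0))
cur 0.048 (np.float64(50.72), np.float64(125.0))
cur 0.05 (np.float64(51.06), np.float64(127.0))
curgrip 0.02 (np.float64(50.1), np.float64(118.0))
curgrip 0.026 (np.float64(49.84), np.float64(124.0))
curgrip 0.032 (np.float64(50.21), np.float64(128.0))
cartip -0.01 (np.float64(-40.5), np.float64(53.0))
cartip -0.006 (np.float64(-40.14), np.float64(62.0))
cartip -0.004 (np.float64(-40.38), np.float64(44.0))
cargrip -0.042 (np.float64(-40.1), np.float64(90.0))
cargrip -0.035 (np.float64(-40.09), np.float64(98.0))
cargrip -0.028 (np.float64(-39.87), np.float64(109.0))
```

Run:
```python
from h import *
f=load('top');I=f['image'];I0=cv2.imread('pics/top0.png')
for n,J,c in(('before',I0,-.0286),('now',I,.051)):
    print(n,'tips',[float(dark(J,f,[x],.0375,c)[0]) for x in(.006,.008,.01,.046,.048,.05)],'grip',[float(dark(J,f,[x],.0665,c,.011)[0]) for x in(.02,.024,.028,.032,.036)])
    D=f['depth']
# block white edges at z .0365 along x=.018 & .038
for x in(.0165,.019,.037,.0395):
    ys,v=prof(I,f,[x],.0365,.030,.072);b=np.where(v>200)[0];print(x,ys[b[0]],ys[b[-1]],(ys[b[0]]+ys[b[-1]])/2)
ys,xs=np.mgrid[225:285,255:345];F=foc(f)
d=np.stack([(xs-f['cx'])/F,(ys-f['cy'])/F,np.ones(xs.shape)],-1)*f['depth'][225:285,255:345,None]
W=d@f['cam_to_world'][:3,:3].T+f['cam_to_world'][:3,3];T=(W[...,:2]-O)@R2(YAW)
m=(W[...,2]>.058)&(W[...,2]<.075)&(abs(T[...,0]-.028)<.03)&(abs(T[...,1]-.05)<.03)
print(m.sum(),T[m].mean(0),T[m].min(0),T[m].max(0))
```

```text
before tips [-28.56, -28.6, -28.29, -28.32, -28.59, -29.48] grip [-28.28, -28.29, -28.55, -28.81, -28.37]
now tips [51.15, 51.17, 51.54, 50.54, 50.74, 50.94] grip [50.24, 49.69, 50.13, 50.26, 50.7]
0.0165 0.04000000000000001 0.06500000000000003 0.05250000000000002
0.019 0.03950000000000001 0.06500000000000003 0.05225000000000002
0.037 0.04000000000000001 0.06550000000000003 0.05275000000000002
0.0395 0.03950000000000001 0.06600000000000003 0.05275000000000002
32 [0.02802213 0.05151631] [0.0173682  0.04568343] [0.03893153 0.05722217]
```

The measurements put the pointer about 1 mm short of the line. A quick regrasp centred on the line will trim that.

```bash
python3 -m creep '[[[0,0,-6,0,0,0,0],[0,0,-6,0,0,0,0],[0,0,-6,0,0,0,0],[0,0,-5.24,0,0,0,0],[0,0,0,6,0,0,0],[0,0,0,6,0,0,0],[0,0,0,6,0,0,0],[0,0,0,4,0,0,0],[0,0,0,0,0,0,0]]]'; python3 -c "
from h import *;togo(.0285,.0531,.057)"
```

```text
clock: 7.98
position: [0.5013, 0.0952, 0.2395]
tool_rot: [3.141, 0.005, 0.135]
force: [-0.1, -0.3, 1.5]
grip_width: 0.0426
finger_force: 0.0
t 7.97 pos [0.5013 0.0952 0.2395] rpy [3.141 0.005 0.135] F [-0.1 -0.3  1.5] grip 0.0426 0.0
in tester [0.0277 0.0551] togo cm [0.09 0.2  2.75] q [-0.11  0.6  -0.25  2.01  0.27  0.56 -1.99]
```

```bash
python3 -m creep '[[[0,0,0,2.7,0,0,0],[0,0,0,0,0,0,0],[0,0,0,0,0,0,0]]]'; python3 -c "
from h import *;togo(.0285,.0531,.057)"
```

```text
clock: 8.35
position: [0.5027, 0.0953, 0.2162]
tool_rot: [-3.141, -0.002, 0.135]
force: [-0.2, 0.1, 0.6]
grip_width: 0.0431
finger_force: 0.0
t 8.35 pos [0.5027 0.0953 0.2162] rpy [-3.141e+00 -2.000e-03  1.350e-01] F [-0.2  0.1  0.6] grip 0.0431 0.0
in tester [0.0291 0.055 ] togo cm [-0.06  0.19  0.42] q [-0.13  0.65 -0.23  2.02  0.29  0.51 -2.01]
```

```bash
python3 -m creep '[[[0,0,0.18,0.2,0,0,0],[0,0,0,0,0,0,0],[-1,0,0,0,0,0,0],[-1,0,0,0,0,0,0],[-1,0,0,0,0,0,0],[-1,0,0,0,0,0,0]]]' 30; python3 -c "
from h import *;togo(.0285,.0531,.057)"
```

```text
clock: 9.1
position: [0.5025, 0.0934, 0.2126]
tool_rot: [3.142, -0.0, 0.135]
force: [-0.4, -0.7, 6.1]
grip_width: 0.0116
finger_force: 34.1
t 9.1 pos [0.5025 0.0934 0.2126] rpy [ 3.142 -0.     0.135] F [-0.4 -0.7  6.1] grip 0.0116 34.1
in tester [0.0287 0.0531] togo cm [-0.02  0.    0.06] q [-0.13  0.65 -0.23  2.02  0.29  0.5  -2.01]
```

Gripped exactly on target. I'll release, lift and go directly above the carriage handle.

```bash
python3 -m creep '[[[-0.5,0,0,0,0,0,0],[0,0,0,0,0,0,0],[0,0,0,0,0,0,0],[0,0,0,-4,0,0,0],[0,0,0,-6,0,0,0],[0,-3,5,0,0,0,0],[0,-3.3,4.3,0,0,0,0],[0,0,0,0,0,0,0],[0,0,0,0,0,0,0],[0,0,0,0,0,0,0]]]'; python3 -c "
from h import *;togo(-.0345,-.0398,.067)"
```

```text
clock: 10.35
position: [0.4529, -0.0063, 0.3123]
tool_rot: [-3.141, -0.0, 0.136]
force: [0.1, -0.2, -0.6]
grip_width: 0.0428
finger_force: 0.0
t 10.35 pos [ 0.4529 -0.0063  0.3123] rpy [-3.141 -0.     0.136] F [ 0.1 -0.2 -0.6] grip 0.0428 0.0
in tester [-0.0338 -0.0391] togo cm [-0.07  0.08  9.03] q [ 0.13  0.41 -0.31  2.11  0.2   0.65 -1.75]
```

```bash
python3 -m creep '[[[0,0,0.08,3,0,0,0],[0,0,0,3,0,0,0],[0,0,0,3,0,0,0],[0,0,0,0,0,0,0],[-1,0,0,0,0,0,0],[-1,0,0,0,0,0,0],[-1,0,0,0,0,0,0],[-1,0,0,0,0,0,0]]]' 70; python3 -c "
from h import *;togo(-.0345,.0533,.067)"
```

```text
clock: 11.35
position: [0.4529, -0.007, 0.2236]
tool_rot: [-3.141, -0.002, 0.136]
force: [-2.4, 10.1, 4.5]
grip_width: 0.0132
finger_force: 68.1
t 11.35 pos [ 0.4529 -0.007   0.2236] rpy [-3.141e+00 -2.000e-03  1.360e-01] F [-2.4 10.1  4.5] grip 0.0132 68.1
in tester [-0.0339 -0.0397] togo cm [-0.04 -9.3   0.17] q [ 0.06  0.57 -0.23  2.16  0.3   0.43 -1.84]
```

```bash
python3 -m creep '[[[-1,0,-1,0,0,0,0],[-1,0,-1.5,0,0,0,0],[-1,0,-1.5,0,0,0,0],[-1,0,-1.5,0,0,0,0],[-1,0,-1.5,0,0,0,0],[-1,0,-1,0,0,0,0],[-1,0,-0.7,0,0,0,0],[-1,0,-0.3,0,0,0,0],[-1,0,0,0,0,0,0],[-1,0,0,0,0,0,0]]]'; python3 -c "
from h import *;togo(-.0345,.0531,.067)"
```

```text
clock: 12.6
position: [0.4409, 0.0807, 0.2236]
tool_rot: [3.141, -0.002, 0.134]
force: [1.0, -7.8, 10.6]
grip_width: 0.0132
finger_force: 69.6
t 12.6 pos [0.4409 0.0807 0.2236] rpy [ 3.141e+00 -2.000e-03  1.340e-01] F [ 1.  -7.8 10.6] grip 0.0132 69.6
in tester [-0.0341  0.0488] togo cm [-0.05 -0.43  0.16] q [-0.15  0.57 -0.21  2.18  0.28  0.42 -2.02]
```

```bash
python3 -m creep '[[[-1,0,-0.38,0,0,0,0],[-1,0,0,0,0,0,0],[-1,0,0,0,0,0,0]]]'
python3 - <<'E'
from h import *
togo(-.0345,.0531,.067)
f=grab('top');a=cv2.resize(f['image'][225:285,260:340],None,fx=7,fy=7,interpolation=cv2.INTER_CUBIC)
f=grab('side');b=cv2.resize(f['image'][240:300,306:366],None,fx=7,fy=7,interpolation=cv2.INTER_CUBIC)
cv2.imwrite('pics/s4.png',cv2.resize(np.hstack([b,a[:,:]]),(800,345)))
cv2.imwrite('pics/s4.png',np.vstack([b,np.zeros((0,420,3),np.uint8)]))
cv2.imwrite('pics/t4.png',a)
for y in(.051,.053,.055):print(y,'cur',proj(f,[*(O+R2(YAW)@[.005,y]),.0375]).round(1),'car',proj(f,[*(O+R2(YAW)@[-.002,y]),.0375]).round(1))
E
```

```text
clock: 12.98
position: [0.4404, 0.0844, 0.2236]
tool_rot: [3.141, -0.002, 0.134]
force: [0.5, -8.8, 11.7]
grip_width: 0.0133
finger_force: 69.6
t 12.97 pos [0.4404 0.0844 0.2236] rpy [ 3.141e+00 -2.000e-03  1.340e-01] F [ 0.5 -8.8 11.7] grip 0.0133 69.6
in tester [-0.034   0.0525] togo cm [-0.05 -0.06  0.16] q [-0.16  0.57 -0.21  2.18  0.28  0.42 -2.03]
0.051 cur [334.8 266.5] car [337.1 266.8]
0.053 cur [334.6 266.8] car [336.9 267.2]
0.055 cur [334.4 267.2] car [336.7 267.5]
```

View pics/s4.png

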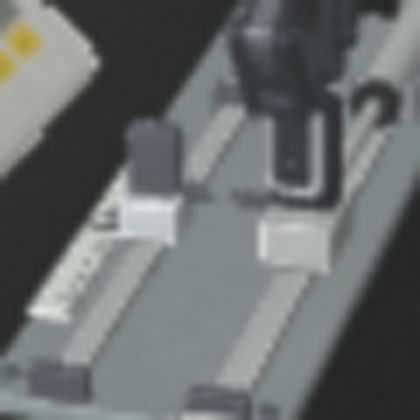

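The two pointers face each other, with tips at crop (210,193) and (235,197). That is the slope the calibration predicts for equal y. The cursor is still at the line, and the wrist force of about 8.8 N matches the spring. I'll trim the last 0.4 mm and hand in.

```bash
python3 -m creep '[[[-1,0,-0.04,0,0,0,0],[-1,0,0,0,0,0,0],[-1,0,0,0,0,0,0],[-1,0,0,0,0,0,0]]]'; python3 -c "
from h import *;togo(-.0345,.0531,.067);print(bot.job_done())"
```

```text
clock: 13.58
position: [0.4404, 0.0847, 0.2236]
tool_rot: [3.14, -0.002, 0.134]
force: [1.0, -9.1, 11.4]
grip_width: 0.0131
finger_force: 69.6
t 13.57 pos [0.4404 0.0847 0.2236] rpy [ 3.14e+00 -2.00e-03  1.34e-01] F [ 1.  -9.1 11.4] grip 0.0131 69.6
in tester [-0.0341  0.0528] togo cm [-0.04 -0.03  0.16] q [-0.16  0.57 -0.21  2.18  0.28  0.42 -2.03]
the job is handed in; nothing more can be done
None
```

I set the cursor at the long line (to about 1 mm) and let go of it, drew the carriage out until its pointer stood opposite, and handed in at 13.6 s still holding it against the spring; no verdict was returned.

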